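# Gauge a punch in the ring stand

## Robot

A 6-joint arm with a two-finger parallel gripper is mounted at the origin on the work surface. World frame = base frame: x ahead of the robot, y to its left, z up, the work surface at z = 0. Lengths are in mm, angles in rad, forces in N, time in s.
With the tool pointing down it reaches from about 250 to 850 mm from the base axis. Payload 12.5 kg.
Tool frame: the origin (TCP) lies on the centre line of the jaws, within the pads' length; the fingertips stand 19 mm ahead of it and the grasp point (between the pads) is the TCP; z points along the fingers, y is the line along which they close (so a half turn about z gives the same grasp; the last joint's range is limited). The gripper opens to 93 mm and grips with 3 to 60 N. Pads are 15 mm wide; open, the fingers measure 128 mm over their backs; the gripper's body (75 mm by 188 mm) begins 65 mm behind the grasp point.
Start: joints at [1.108, 0.351, 1.652, -0, 1.139, -0.085], TCP at [202.85, 511.211, 237.633] pointing down, gripper open.
Joint ranges: [-2.75, 2.75], [-0.79, 2.1], [0.01, 2.65], [-1.57, 4.71], [0.07, 3.14], [-2.87, 2.87]. Speed limits (rad/s): [2.22, 2.22, 2.79, 3.14, 3.14, 3.14].

## Interface

Orientations are given as a rotation vector (axis times angle).
In Python, from plant import robot gives the robot as it stands.
- The arm moves only by the tool apply_moves, never from a script. Its argument "moves" is a list that holds one entry, the list of rows, each a list of 7 numbers: the gripper command: -1 is fully open, 1 is shut, values between are in proportion, then the shift along the tool's x, y, z scaled (see below), then the turn, a rotation vector about the tool's x, y, z scaled (see below). In form: [[[fingers, tx, ty, tz, rx, ry, rz], ...]]. A call has 1 to 8 rows; each row is the pose to reach, as a shift and turn from the pose commanded when the call began, along the tool's axes at that moment, turning the shorter way round; what a row does not reach only later rows make up. The controller multiplies each number of a shift by 0.2 m and each number of a turn by 180 degrees. A row lasts 1/10 s, in which the tool goes at most 50 mm and 8.59 degrees, less where a joint would pass 70% of its speed; a pose out of reach is approached as far as the arm can. A call with a number of a shift or a turn outside -1 to 1 is refused whole. A call with a gripper value outside its range is refused whole. The fingers move at their own pace and stop on an object; "force" is the grip in N (left out, the last holds). Time passes only in rows, so rows that repeat a pose let the fingers close. It gives the time, the measured TCP pose, the force, the opening and the grip force at its end, in the units of the state.
- robot.read_state(): the state, without advancing time (a new reading comes with each control period).
- robot.get_image(name): name is "side" or "top"; returns the picture (480x640x3 uint8, red, green, blue); there is no depth.
- robot.camera_params(name): a dict with "camera_matrix" (3x3 intrinsics, pixels), "D" ([k1, k2, p1, p2, k3] as OpenCV has them; the pictures are not rectified), "cam_to_world" (4x4, takes a point from camera to world coordinates). Camera axes: x right, y up, looking along -z (the intrinsics and any distortion apply to the point x, -y, -z); pixel columns grow to the right and rows downward; lengths in mm; the calibration is good to about 2 mm. A picture is of the moment at which its call begins. camera_params takes no time and is no camera call.
- robot.sign_off(): hands the job in; it is judged then, once.
Trained networks look in the newest picture that a camera, given by its name, has taken for a name from the list of things; names that differ only in an ending like _2 or _b are one class to them, and where a whole thing is asked for, a point or a joint stands for the part that bears it (a point fixed in the world has none). Each returns a list of dicts, best first, with "score" (0 to 1); they miss things now and then, are a little off and sometimes report something else, mostly with a low value. They report only what shows in the picture. A call takes as long as a camera call.
- robot.outline_of(query, camera): "pixels" (480x640 bool, what is visible of it) and "rect" ([centre column, centre row, width, height] in pixels, round what is visible of it).
The state is a dict: "time_s": time; "joint_positions": joint angles; "joint_velocities": joint speeds; "joint_efforts": joint torques, N m; "eef_pos": TCP position; "eef_rot": TCP orientation; "force": force on the tool from outside, world axes, zero at the start; "wrist_torque": the same for the moment, N m; "finger_gap": opening from 0.0 (shut) to 1.0 (fully open); "gripper_force": force on a finger pad.
Only numpy, scipy, OpenCV 4.12 (cv2) and the standard library are available. Lean on these libraries where they do the work, as an engineer would, in place of code of your own. Each camera call takes 0.05 s, during which the arm holds its last target. There are 200 camera calls.

## Task

Draw the long steel punch with the blue sleeve out of the wooden punch block and pass it, foot first, down through the rings of the green gauge stand until the ring that is too small stops it. Then gauge it: press it down gently against that ring so that the sprung ring carriage dips about 4 mm and hold it there for about half a second, never driving the carriage down as far as 6 mm at any time nor shoving the stand hard with the punch; then let go and leave the punch standing upright in the rings on the ring that stopped it. Do not disturb the other tools and pieces on the bench.

Things in the scene. Friction and masses are not known exactly. Their poses are not given: they have to be found in the camera images.
- punch_mid (a point): centre (half-way up) of the long round steel punch, 18 mm in diameter, 150 mm long, about 0.28 kg (may differ by a third), standing upright and loosely (within about 1.5 mm) in one of the three holes of the wooden block; z points up along it to the blue-sleeved end (sleeve from 87 to 147 mm above the foot, flush with the shank). It may be gripped anywhere on the upper half
- punch_foot (a point): centre of the flat lower end of the long punch, 75 mm below punch_mid along its axis; the foot is 15 mm across and widens as a cone to 18 mm over its lowest 2 mm
- mouth (a point): centre of the top face of the uppermost (steel) ring, 125 mm above the bench at rest; x level from the ring to the post, z up; moves down with the carriage. Four rings, 45 mm across outside and 6 mm thick, lie one below the other. Top faces below the mouth, and bores: steel 0, bore 31 mm; brass 22 mm, bore 28 mm; copper 44 mm, bore 20 mm; dark, clamped somewhere 60 to 86 mm down, bore 10 mm: it stops the punch
- stand: green gauge stand, fixed; base plate 150 x 90 x 12 mm; origin on the bench right below the mouth, x towards the post, z up. The brass and copper rings have been knocked sideways (along y) by up to 0.8 and 4.5 mm, differently each time, and are too stiff to push straight: find the copper bore by feel; a punch held upright always passes
- post_top (a point): centre of the top of the stand's upright steel post, 14 mm in diameter, 130 mm above the bench, 70 mm from the rings' axis along the stand's x; all the ring arms run to it
- carriage (a joint): how far the sprung carriage that carries all four rings is pressed down, m: 0 at rest, end stop at 0.010; preloaded with about 0.7 N, then 3 N per mm, so 4 mm takes about 13 N in all, the weight of the punch included; the resting punch alone dips it by about 1 mm or less. Pressing on any ring dips it
- block: wooden punch block, fixed, 65 x 125 x 45 mm; origin at the centre of its underside; three holes 21 mm wide and 35 mm deep (floors 10 mm above the bench) at y = -38, 0 and 38 mm. The long punch stands in one, short brass ones in the others
- short_a: short brass punch, 18 mm in diameter, 56 mm tall, loose in a hole of the block, leave alone; origin at its foot, z up
- short_b: short brass punch like the other, leave alone; origin at its foot
- pliers: pliers lying on the bench, 180 mm long, 12 mm high, leave alone; origin at the middle on the underside, jaws along x
- wax_a: cream wax tablet 55 x 45 x 14 mm, leave alone; origin under its centre
- wax_b: cream wax tablet 50 x 50 x 16 mm, leave alone; origin under its centre
- brush: brush with blue handle, 190 mm long, 8 mm high, leave alone; origin under its middle, bristles along x
- file: needle file with red handle, 160 mm long, 8 mm high, leave alone; origin under its middle, blade along x

How it is judged:
By the outcome, as a careful person would: the job done as asked, in the order asked, and still so for the second after the job is handed in, with the robot touching nothing.
It also fails if it takes over 58 s, if anything falls off the work surface, if the arm or the gripper's body presses on something with over 40 N, if the wrist force passes 120 N, or if a joint passes its speed limit or range.

## Working session

There is one attempt and no reset: what is moved stays moved. The work goes in short steps, Python scripts to look and compute and a tool call to move; the robot and the scene stay as the last step left them, time stands still between calls to the robot, and variables do not carry over. Pictures are saved under pics/ and viewed, at most 10 in all, crops included, and the job is handed in when it is done.

Besides the shell and the picture viewer there is one more tool, called after ">>>" as name(argument=value, ...), one argument or row to a line, values as JSON. apply_moves: Moves the arm, as the interface text tells. Shifts and turns lie within -1 to 1; 1 stands for 0.2 m of shift or 180 degrees of turn. Its arguments: {"type":"object","properties":{"moves":{"type":"array"},"force":{"type":"number"}},"required":["moves"]}

```bash
ls; mkdir -p pics
python3 - <<'E'
from plant import robot
import cv2, numpy as np
np.set_printoptions(precision=4,suppress=True)
s=robot.read_state(); print(s)
for n in("side","top"):
    im=robot.get_image(n); cv2.imwrite(f"pics/{n}0.png",im[:,:,::-1])
    p=robot.camera_params(n); print(n,p)
    for q in("punch_mid","mouth","post_top","stand","block","short_a"):
        for d in robot.outline_of(q,n)[:2]: print(n,q,round(d["score"],2),np.round(d["rect"],1),d["pixels"].sum())
E
```

```text
pics
{'time_s': 0.0, 'joint_positions': array([ 1.1084,  0.3512,  1.6524, -0.    ,  1.1391, -0.0846]), 'joint_velocities': array([ 0.0007,  0.001 , -0.0007, -0.    , -0.0008, -0.0007]), 'joint_efforts': array([ -0.    , -49.7344, -28.5246,   0.07  ,   0.0258,  -0.0001]), 'eef_pos': array([202.704 , 510.9211, 237.0971]), 'eef_rot': array([-0.5898, -3.0854,  0.0018]), 'force': array([ 0.6845, -0.5819,  0.6226]), 'wrist_torque': array([-0.0441,  0.039 , -0.0059]), 'gripper_force': 0.0, 'finger_gap': 1.002588335522141}
side {'camera_matrix': array([[445.8842,   0.    , 315.1134],
       [  0.    , 445.8842, 231.9824],
       [  0.    ,   0.    ,   1.    ]]), 'D': array([-0.0006,  0.    ,  0.    ,  0.    ,  0.    ]), 'cam_to_world': array([[ -0.9585,   0.1635,  -0.2334, 357.8627],
       [ -0.2846,  -0.5046,   0.8151, 799.4423],
       [  0.0155,   0.8478,   0.5302, 637.5652],
       [  0.    ,   0.    ,   0.    ,   1.    ]])}
side punch_mid 0.95 [334.1 306.3  10.4  57.8] 562
side mouth 0.78 [367.  220.3  43.   44.7] 1002
side mouth 0.27 [358.1 231.6  69.9  68. ] 2186
side post_top 0.72 [
[... 312 characters left out ...]
p {'camera_matrix': array([[449.7782,   0.    , 316.4458],
       [  0.    , 449.7782, 232.6109],
       [  0.    ,   0.    ,   1.    ]]), 'D': array([0.0336, 0.    , 0.    , 0.    , 0.    ]), 'cam_to_world': array([[   0.1188,    0.9673,   -0.2243,  349.053 ],
       [  -0.9929,    0.1143,   -0.0329,  -28.5345],
       [  -0.0062,    0.2266,    0.974 , 1208.5793],
       [   0.    ,    0.    ,    0.    ,    1.    ]])}
top mouth 0.82 [375.  281.9  27.7  51.9] 534
top post_top 0.75 [366.6 283.3  48.   61. ] 1822
top stand 0.87 [369.3 281.2  49.2  61.9] 1846
top block 0.85 [252.8 267.5  48.6  41. ] 1164
top short_a 0.49 [262.2 261.4   6.3   6.1] 41
top short_a 0.41 [249.2 265.2   5.3   6.2] 46
```

Run:
```python
import cv2
a=cv2.imread("pics/side0.png")[150:390,180:480]; b=cv2.imread("pics/top0.png")[190:370,190:440]
cv2.imwrite("pics/s_c.png",cv2.resize(a,(750,600),interpolation=cv2.INTER_CUBIC))
cv2.imwrite("pics/t_c.png",cv2.resize(b,(800,576),interpolation=cv2.INTER_CUBIC))
```

```text
(no output)
```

View pics/s_c.png

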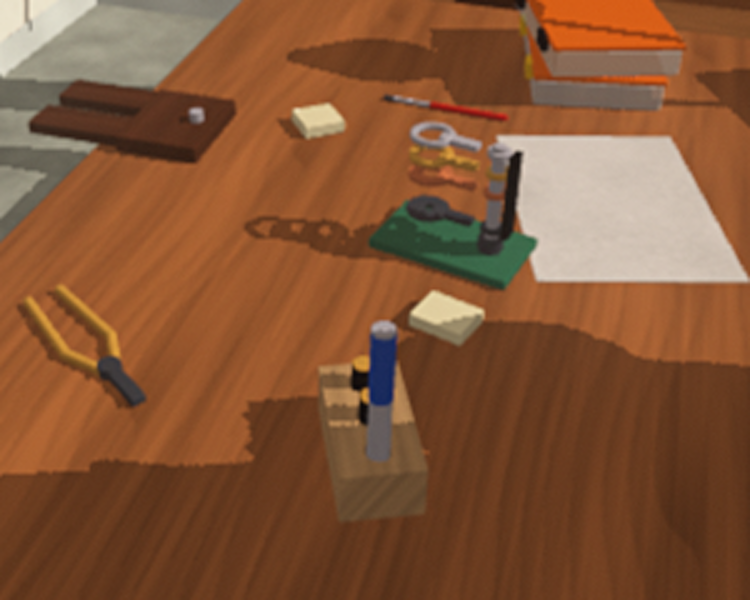

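View pics/t_c.png

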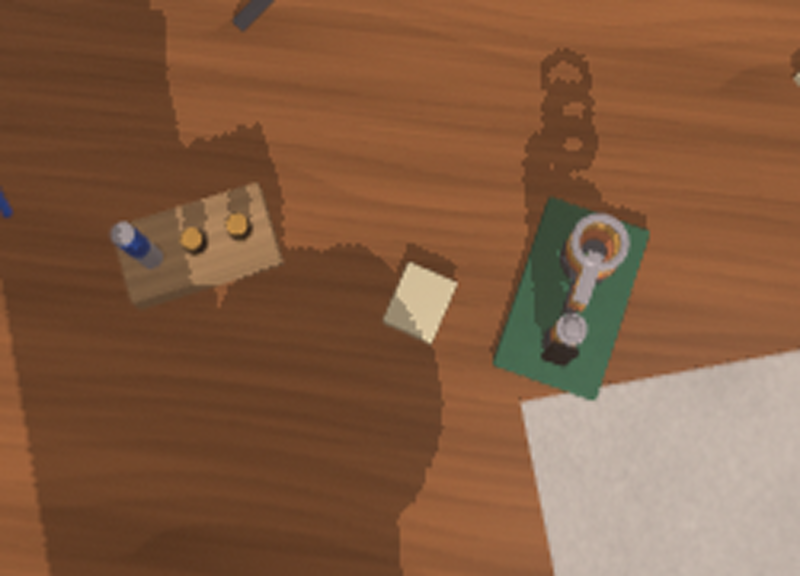

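```bash
cat > h.py <<'E'
from plant import robot
import numpy as np, cv2
np.set_printoptions(precision=3,suppress=True)
P={n:robot.camera_params(n) for n in("side","top")}
F=np.diag([1.,-1,-1])
def proj(n,X):
    p=P[n];M=np.linalg.inv(p["cam_to_world"]);R=F@M[:3,:3];t=F@M[:3,3]
    return cv2.projectPoints(np.array(X,float).reshape(-1,1,3),cv2.Rodrigues(R)[0],t,p["camera_matrix"],p["D"])[0].reshape(-1,2)
def at_z(n,uv,z):
    p=P[n];u=cv2.undistortPoints(np.array(uv,float).reshape(1,1,2),p["camera_matrix"],p["D"]).ravel()
    d=p["cam_to_world"][:3,:3]@F@np.array([u[0],u[1],1]);o=p["cam_to_world"][:3,3]
    return o+d*(z-o[2])/d[2]
E
python3 - <<'E'
from h import *
for nm,z,s,t in(("mouth",125,(353.2,204),(376.9,265.9)),("post",130,(380,210),(368.4,292.5)),("ptop",160,(333.6,280.8),(228.75,262.5)),
   ("dark",50,(350.8,233),None),("pbase",45,(331,333.5),(238,271))):
    print(nm,at_z("side",s,z),t and at_z("top",t,z))
# detail crops upscaled for measuring
a=cv2.imread("pics/side0.png"); b=cv2.imread("pics/top0.png")
A=cv2.resize(a[190:270,320:400],(400,400),interpolation=cv2.INTER_CUBIC)
B=cv2.resize(b[245:325,340:420],(400,400),interpolation=cv2.INTER_CUBIC)
C=cv2.resize(a[270:350,300:380],(400,400),interpolation=cv2.INTER_CUBIC)[:200]
C=cv2.resize(a[275:315,310:350],(400,200)) if False else cv2.resize(a[270:342,300:372],(300,300),interpolation=cv2.INTER_CUBIC)
D=cv2.resize(b[235:295,215:275],(300,300),interpolation=cv2.INTER_CUBIC)
W=np.zeros((600,800,3),np.uint8);W[:400,:400]=A;W[:400,400:]=B
cv2.imwrite("pics/zoom.png",W[:400])
E
```

```text
mouth [ 532.244 -139.285  125.   ] [ 533.387 -147.511  125.   ]
post [ 464.368 -120.863  130.   ] [ 466.383 -132.489  130.   ]
ptop [492.762 207.275 160.   ] [494.421 203.581 160.   ]
dark [ 530.908 -126.689   50.   ] None
pbase [490.752 216.92   45.   ] [491.083 201.481  45.   ]
```

View pics/zoom.png

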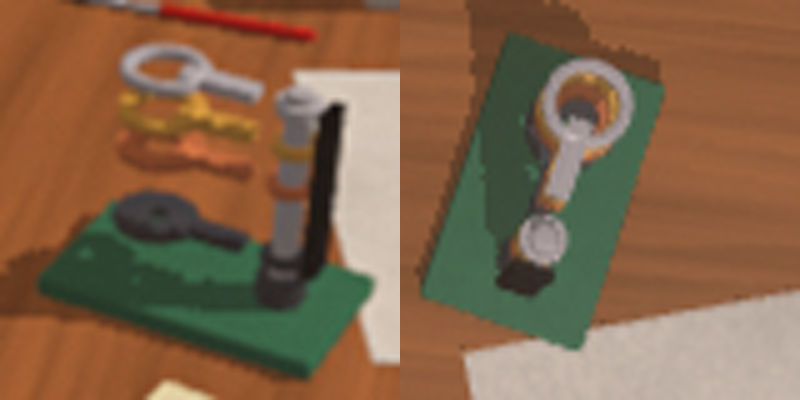

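```bash
cat > c.py <<'E'
# usage: c.py 'last rows executed' x y z yaw_of_tool_y_deg ; keeps commanded pose in cmd.npy
import sys,json,os,numpy as np
from scipy.spatial.transform import Rotation as Ro
np.set_printoptions(precision=4,suppress=True)
def load():
    if os.path.exists("cmd.npy"): return np.load("cmd.npy")
    a=np.array([-0.5898,-3.0854,0]);a*=np.pi/np.linalg.norm(a)
    M=np.eye(4);M[:3,:3]=Ro.from_rotvec(a).as_matrix();M[:3,3]=[202.85,511.211,237.633];return M
def apply(M,row):
    N=M.copy();N[:3,3]=M[:3,3]+M[:3,:3]@np.array(row[1:4])*200
    N[:3,:3]=M[:3,:3]@Ro.from_rotvec(np.array(row[4:7])*np.pi).as_matrix();return N
def plan(M,x,y,z,yaw):
    a=np.radians(yaw);yy=np.array([np.cos(a),np.sin(a),0]);zz=np.array([0,0,-1.]);R=np.c_[np.cross(yy,zz),yy,zz]
    return np.r_[M[:3,:3].T@(np.array([x,y,z])-M[:3,3])/200,Ro.from_matrix(M[:3,:3].T@R).as_rotvec()/np.pi]
if __name__=="__main__":
    M=load()
    for r in json.loads(sys.argv[1]): M=apply(M,r)
    np.save("cmd.npy",M);print("cmd",M[:3,3],"yaw",np.degrees(np.arctan2(M[1,1],M[0,1])))
    for i in range(2,len(sys.argv)-3,4): print("row",plan(M,*map(float,sys.argv[i:i+4])))
E
python3 c.py '[]' 340 360 220 30 493.5 204.5 200 -14
python3 - <<'E'
from h import *
c=[at_z("top",((u-400+.5)/5-.5+340,(v+.5)/5-.5+245),12)[:2] for u,v in((512,35),(663,88),(580,348),(422,292))]
for i,j in((0,3),(1,2)): d=c[j]-c[i];print("long",np.hypot(*d),np.degrees(np.arctan2(d[1],d[0])))
for i,j in((0,1),(3,2)): d=c[j]-c[i];print("short",np.hypot(*d),np.degrees(np.arctan2(d[1],d[0])))
print(np.mean(c,0))
# green mask
g=cv2.imread("pics/top0.png").astype(int);m=((g[:,:,1]>g[:,:,2]+12)&(g[:,:,1]>g[:,:,0])).astype(np.uint8)
m[:,:330]=0;k,l,st,_=cv2.connectedComponentsWithStats(m);b=1+st[1:,4].argmax();pts=np.argwhere(l==b)[:,::-1]
h=cv2.convexHull(pts.astype(np.int32)).reshape(-1,2)
w=np.array([at_z("top",p,12)[:2] for p in h],np.float32);print(cv2.minAreaRect(w))
E
```

```text
cmd [202.85  511.211 237.633] yaw 68.35597984083869
row [-0.9163 -0.4498  0.0882  0.      0.      0.2131]
row [-1.9164 -0.8894  0.1882  0.      0.      0.4575]
long 146.47181911205703 166.627128641862
long 145.7676637702288 167.30315594790332
short 85.35079146384669 -103.0332663993466
short 87.07770021854458 -102.56997759928423
[ 505.907 -141.677]
((505.0852966308594, -141.28207397460938), (88.1090087890625, 148.06930541992188), 77.3036880493164)
```

>>> apply_moves(
  moves=[
    [[-1,-0.23,-0.11,0.02,0,0,0.05],[-1,-0.46,-0.22,0.04,0,0,0.1],[-1,-0.69,-0.34,0.06,0,0,0.15],[-1,-0.9,-0.45,0.09,0,0,0.2],[-1,-0.9,-0.45,0.09,0,0,0.21],[-1,-0.9,-0.45,0.09,0,0,0.21]],
  ],
)

```text
time_s: 1.3
eef_pos: [337.8, 360.3, 219.7]
eef_rot: [-1.562, -2.726, -0.0]
force: [0.5, -0.0, 0.9]
finger_gap: 1.003
gripper_force: 0.0
```

```bash
python3 c.py '[[-1,-0.9,-0.45,0.09,0,0,0.21]]' 493.5 204.5 200 -13
```

```text
cmd [336.9633 361.1656 219.633 ] yaw 30.555979840838692
row [-1.0725  0.2758  0.0982  0.      0.      0.242 ]
```

>>> apply_moves(
  moves=[
    [[-1,-0.2,0.05,0.02,0,0,0.048],[-1,-0.4,0.1,0.04,0,0,0.096],[-1,-0.6,0.15,0.06,0,0,0.144],[-1,-0.8,0.2,0.08,0,0,0.192],[-1,-0.95,0.25,0.098,0,0,0.242],[-1,-0.95,0.25,0.098,0,0,0.242],[-1,-0.95,0.25,0.098,0,0,0.242]],
  ],
)

```text
time_s: 2.0
eef_pos: [476.3, 223.5, 199.9]
eef_rot: [-2.456, -1.959, 0.0]
force: [0.5, 0.2, -0.2]
finger_gap: 0.999
gripper_force: 0.0
```

```bash
python3 c.py '[[-1,-0.95,0.25,0.098,0,0,0.242]]' 493.5 204.5 200 -13 493.5 204.5 135 -13
```

```text
cmd [476.6122 222.9694 200.033 ] yaw -13.004020159161309
row [-0.071   0.1031  0.0002  0.     -0.     -0.    ]
row [-0.071   0.1031  0.3252  0.     -0.     -0.    ]
```

>>> apply_moves(
  moves=[
    [[-1,-0.071,0.103,0,0,0,0],[-1,-0.071,0.103,0.1,0,0,0],[-1,-0.071,0.103,0.2,0,0,0],[-1,-0.071,0.103,0.3,0,0,0],[-1,-0.071,0.103,0.325,0,0,0],[-1,-0.071,0.103,0.325,0,0,0]],
  ],
)

```text
time_s: 2.6
eef_pos: [492.7, 205.4, 134.9]
eef_rot: [-2.455, -1.959, 0.001]
force: [0.7, -0.1, -0.3]
finger_gap: 0.999
gripper_force: 0.0
```

```bash
python3 c.py '[[-1,-0.071,0.103,0.325,0,0,0]]'
python3 - <<'E'
from h import *
W=np.zeros((400,800,3),np.uint8)
for k,n,(r,c) in((0,"side",(240,290)),(1,"top",(225,190))):
    im=robot.get_image(n)[:,:,::-1]; W[:,400*k:400*k+400]=cv2.resize(im[r:r+80,c:c+80],(400,400),interpolation=cv2.INTER_CUBIC)
    print(n,robot.outline_of("punch_mid",n)[0]["rect"] if robot.outline_of("punch_mid",n) else None)
cv2.imwrite("pics/g1.png",W)
E
```

```text
cmd [493.4886 204.4981 135.033 ] yaw -13.004020159161309
side [333.0, 303.9, 10.6, 55.8]
top None
```

View pics/g1.png

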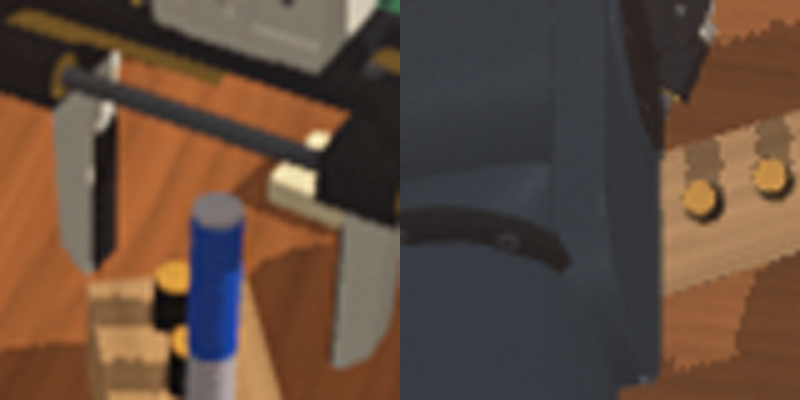

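>>> apply_moves(
  moves=[
    [[1,0,0,0,0,0,0],[1,0,0,0,0,0,0],[1,0,0,0,0,0,0],[1,0,0,0,0,0,0],[1,0,0,0,0,0,0],[1,0,0,0,0,0,0],[1,0,0,0,0,0,0],[1,0,0,0,0,0,0]],
  ],
  force=6,
)

```text
time_s: 3.65
eef_pos: [493.4, 204.5, 135.0]
eef_rot: [-2.459, -1.956, 0.0]
force: [-0.4, -0.2, -0.2]
finger_gap: 0.366
gripper_force: 0.0
```

Run:
```python
from h import *
for i in range(3):
    s=robot.read_state();print(s["time_s"],s["eef_pos"],s["force"],s["wrist_torque"],s["finger_gap"]*93,s["gripper_force"])
```

```text
3.65 [493.447 204.482 135.017] [-0.396 -0.174 -0.228] [-0.059  0.093 -0.006] 33.998007361397036 0.0
3.65 [493.447 204.482 135.017] [-0.396 -0.174 -0.228] [-0.059  0.093 -0.006] 33.998007361397036 0.0
3.65 [493.447 204.482 135.017] [-0.396 -0.174 -0.228] [-0.059  0.093 -0.006] 33.998007361397036 0.0
```

>>> apply_moves(
  moves=[
    [[1,0,0,0,0,0,0],[1,0,0,0,0,0,0],[1,0,0,0,0,0,0],[1,0,0,0,0,0,0],[1,0,0,0,0,0,0]],
  ],
)

```text
time_s: 4.15
eef_pos: [493.6, 204.5, 135.0]
eef_rot: [2.459, 1.955, 0.0]
force: [0.9, 0.8, -0.6]
finger_gap: 0.19
gripper_force: 6.0
```

Run:
```python
from h import *
s=robot.read_state();print(s["time_s"],s["eef_pos"],s["force"],s["wrist_torque"],s["finger_gap"]*93,s["gripper_force"])
for n in("side",):
    d=robot.get_image(n);o=robot.outline_of("punch_mid",n);print([ (q["score"],q["rect"]) for q in o[:1]])
```

```text
4.15 [493.567 204.482 135.041] [ 0.885  0.779 -0.558] [-0.1   -0.121  0.022] 17.646099681103244 5.9975715726614
[(0.69, [334.4, 306.7, 13.2, 58.4])]
```

>>> apply_moves(
  moves=[
    [[1,0,0,0,0,0,0],[1,0,0,0,0,0,0],[1,0,0,-0.05,0,0,0],[1,0,0,-0.15,0,0,0],[1,0,0,-0.3,0,0,0],[1,0,0,-0.5,0,0,0],[1,0,0,-0.7,0,0,0],[1,0,0,-0.75,0,0,0]],
  ],
  force=45,
)

```text
time_s: 5.05
eef_pos: [494.4, 204.9, 289.7]
eef_rot: [2.457, 1.954, 0.009]
force: [-0.0, 0.2, -3.0]
finger_gap: 0.187
gripper_force: 45.0
```

```bash
python3 c.py '[[1,0,0,-0.75,0,0,0]]' 533 -144 285 -13
python3 - <<'E'
from h import *
s=robot.read_state();print(s["time_s"],s["eef_pos"],s["force"],s["wrist_torque"],s["finger_gap"]*93,s["gripper_force"])
# predicted pixels of punch top for camera calibration (held at 493.5,204.5)
for n in("side","top"): print(n,proj(n,[[493.5,204.5,160],[533,-145,125],[465,-130,130]]))
E
```

```text
cmd [493.4886 204.4981 285.033 ] yaw -13.004020159161309
row [-1.6533  0.5846  0.0002  0.     -0.     -0.    ]
5.05 [494.425 204.883 289.662] [-0.005  0.239 -2.952] [-0.114  0.035  0.   ] 17.387574556013863 44.99716579914093
side [[333.589 279.765]
 [353.401 202.886]
 [380.377 208.161]]
top [[228.3   262.839]
 [375.853 265.936]
 [367.305 292.954]]
```

>>> apply_moves(
  moves=[
    [[1,-0.1,0.04,0,0,0,0],[1,-0.3,0.1,0,0,0,0],[1,-0.5,0.18,0,0,0,0],[1,-0.7,0.25,0,0,0,0],[1,-0.85,0.3,0,0,0,0],[1,-0.9,0.32,0,0,0,0]],
  ],
)

```text
time_s: 5.65
eef_pos: [514.8, 12.3, 284.2]
eef_rot: [-2.46, -1.952, 0.003]
force: [0.5, 0.5, -3.4]
finger_gap: 0.185
gripper_force: 45.0
```

```bash
python3 c.py '[[1,-0.9,0.32,0,0,0,0]]' 533 -147 285 -13
```

```text
cmd [515.3438  14.7131 285.033 ] yaw -13.004020159161309
row [-0.768   0.268   0.0002  0.     -0.     -0.    ]
```

>>> apply_moves(
  moves=[
    [[1,-0.2,0.07,0,0,0,0],[1,-0.4,0.14,0,0,0,0],[1,-0.6,0.21,0,0,0,0],[1,-0.73,0.255,0,0,0,0],[1,-0.768,0.268,0,0,0,0],[1,-0.768,0.268,0,0,0,0],[1,-0.768,0.268,0,0,0,0]],
  ],
)

```text
time_s: 6.35
eef_pos: [532.8, -145.7, 284.6]
eef_rot: [-2.457, -1.956, 0.0]
force: [0.7, -0.1, -3.4]
finger_gap: 0.187
gripper_force: 45.0
```

```bash
python3 c.py '[[1,-0.768,0.268,0,0,0,0]]'
python3 - <<'E'
from h import *
W=np.zeros((500,500,3),np.uint8)
s=robot.read_state();print(s["time_s"],s["eef_pos"],s["force"])
im=robot.get_image("side")[:,:,::-1];cv2.imwrite("pics/side2.png",im);t=robot.get_image("top")[:,:,::-1];cv2.imwrite("pics/top2.png",t)
A=cv2.resize(im[160:260,310:410],(600,600),interpolation=cv2.INTER_CUBIC);cv2.imwrite("pics/a1.png",A)
E=s["eef_pos"]
print(proj("side",[E-[0,0,125],E+[0,0,25],E-[0,0,38],[533,-147,125]]))
o=robot.outline_of("punch_mid","side");
for d in o[:2]:
    y,x=np.nonzero(d["pixels"]);print(d["score"],d["rect"]); 
    for r in range(y.min(),y.max()+1,6): q=x[y==r]; print(r,q.min() if len(q) else 0,q.max() if len(q) else 0)
E
```

```text
cmd [ 533.0062 -147.0087  285.033 ] yaw -13.004020159161309
6.35 [ 532.829 -145.735  284.649] [ 0.7   -0.147 -3.414]
[[354.423 189.954]
 [358.646 129.009]
 [356.792 155.765]
 [353.578 202.515]]
0.69 [358.7, 160.4, 10.4, 61.8]
128 358 359
134 355 362
140 354 360
146 355 359
152 355 361
158 354 360
164 353 360
170 353 359
176 352 359
182 352 359
188 352 358
0.56 [330.0, 325.4, 42.7, 65.1]
294 331 335
300 309 340
306 309 342
312 309 343
318 309 344
324 310 346
330 311 348
336 312 350
342 313 350
348 314 349
354 315 346
```

View pics/a1.png

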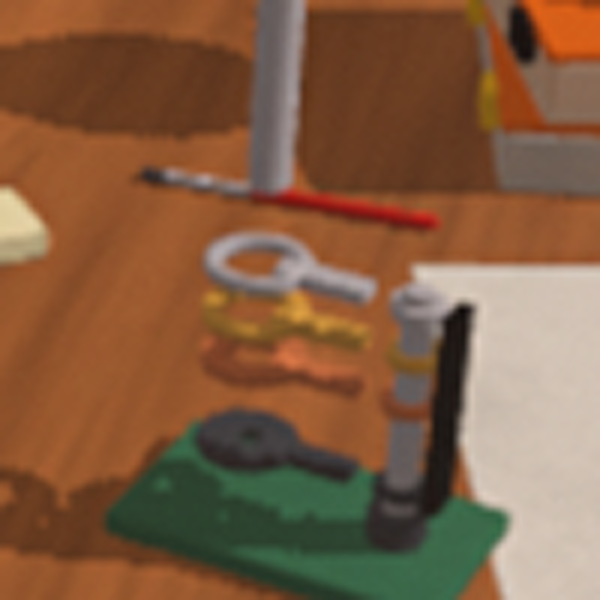

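>>> apply_moves(
  moves=[
    [[1,0,0.005,0.05,0,0,0],[1,0,0.005,0.12,0,0,0],[1,0,0.005,0.15,0,0,0],[1,0,0.005,0.17,0,0,0],[1,0,0.005,0.19,0,0,0],[1,0,0.005,0.21,0,0,0],[1,0,0.005,0.22,0,0,0],[1,0,0.005,0.22,0,0,0]],
  ],
)

```text
time_s: 7.3
eef_pos: [534.7, -147.5, 241.3]
eef_rot: [2.457, 1.954, 0.002]
force: [5.0, -2.3, -1.4]
finger_gap: 0.188
gripper_force: 45.0
```

```bash
python3 c.py '[[1,0,0.005,0.22,0,0,0]]'
python3 - <<'E'
from h import *
print(at_z("side",(352.2,203.0),125),at_z("top",(376.9,266.0),125))
s=robot.read_state();print(s["time_s"],s["eef_pos"],s["force"])
im=robot.get_image("side")[:,:,::-1]
cv2.imwrite("pics/a2.png",cv2.resize(im[170:250,320:400],(560,560),interpolation=cv2.INTER_CUBIC))
E
```

```text
cmd [ 533.9805 -147.2338  241.033 ] yaw -13.004020159161309
[ 535.653 -143.517  125.   ] [ 533.143 -147.533  125.   ]
7.3 [ 534.688 -147.506  241.28 ] [ 5.038 -2.251 -1.386]
```

View pics/a2.png

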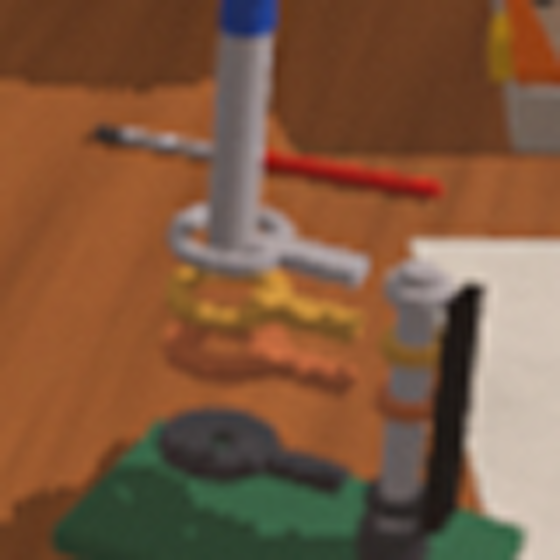

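```bash
python3 c.py '[]' 537 -149 241 -13  540 -147.2 241 -13
```

```text
cmd [ 533.9805 -147.2338  241.033 ] yaw -13.004020159161309
row [-0.0052  0.0167  0.0002  0.     -0.     -0.    ]
row [ 0.0069  0.0293  0.0002  0.     -0.     -0.    ]
```

>>> apply_moves(
  moves=[
    [[1,-0.003,0.009,0,0,0,0],[1,-0.005,0.017,0,0,0,0],[1,-0.005,0.017,0,0,0,0],[1,-0.005,0.017,0,0,0,0]],
  ],
)

```text
time_s: 7.75
eef_pos: [536.6, -148.9, 240.7]
eef_rot: [-2.458, -1.955, 0.001]
force: [0.5, -0.0, -3.4]
finger_gap: 0.188
gripper_force: 45.0
```

```bash
python3 c.py '[[1,-0.005,0.017,0,0,0,0]]'; python3 -c "
from plant import robot
s=robot.read_state();print(s['eef_pos'],s['force'],s['wrist_torque'])"
```

```text
cmd [ 537.0683 -148.9732  241.033 ] yaw -13.004020159161309
[ 536.63903286 -148.90108896  240.70941961] [ 0.54852456 -0.02656541 -3.43872695] [-0.06395567  0.13010385  0.04478099]
```

>>> apply_moves(
  moves=[
    [[1,-0.003,0.0125,0,0,0,0],[1,-0.003,0.0125,0.03,0,0,0],[1,-0.003,0.0125,0.05,0,0,0],[1,-0.003,0.0125,0.07,0,0,0],[1,-0.003,0.0125,0.07,0,0,0]],
  ],
)

```text
time_s: 8.25
eef_pos: [539.0, -150.0, 226.2]
eef_rot: [-2.458, -1.955, 0.001]
force: [0.2, 0.8, -2.9]
finger_gap: 0.191
gripper_force: 45.0
```

>>> apply_moves(
  moves=[
    [[1,0,0,0.015,0,0,0],[1,0,0,0.03,0,0,0],[1,0,0,0.045,0,0,0],[1,0,0,0.065,0,0,0],[1,0,0,0.065,0,0,0]],
  ],
)

```text
time_s: 8.75
eef_pos: [539.1, -150.1, 213.4]
eef_rot: [-2.458, -1.955, 0.001]
force: [-0.8, -0.8, -3.1]
finger_gap: 0.189
gripper_force: 45.0
```

```bash
python3 c.py '[[1,-0.003,0.0125,0.07,0,0,0],[1,0,0,0.065,0,0,0]]'; python3 -c "
from plant import robot
s=robot.read_state();print(s['eef_pos'],s['force'],s['wrist_torque'])"
```

```text
cmd [ 539.3692 -150.1203  214.033 ] yaw -13.004020159161309
[ 539.07690203 -150.06550745  213.39042701] [-0.81620712 -0.78846347 -3.09183806] [-0.03291095  0.06613329  0.02888097]
```

>>> apply_moves(
  moves=[
    [[1,0,-0.01,0,0,0,0],[1,0,-0.015,0,0,0,0],[1,0,-0.015,0,0,0,0],[1,0,-0.015,0,0,0,0]],
  ],
)

```text
time_s: 9.15
eef_pos: [536.5, -149.5, 214.2]
eef_rot: [2.459, 1.955, 0.0]
force: [0.5, 0.3, -2.0]
finger_gap: 0.189
gripper_force: 45.0
```

>>> apply_moves(
  moves=[
    [[1,0,0.015,0,0,0,0],[1,0,0.03,0,0,0,0],[1,0,0.035,0,0,0,0],[1,0,0.035,0,0,0,0],[1,0,0.035,0,0,0,0]],
  ],
)

```text
time_s: 9.65
eef_pos: [542.0, -150.7, 213.4]
eef_rot: [-2.456, -1.953, 0.004]
force: [-7.0, 1.6, -0.1]
finger_gap: 0.188
gripper_force: 45.0
```

>>> apply_moves(
  moves=[
    [[1,0,-0.02,0,0,0,0],[1,0,-0.035,0,0,0,0],[1,0,-0.04,0,0,0,0],[1,0,-0.04,0,0,0,0],[1,0,-0.04,0,0,0,0]],
  ],
)

```text
time_s: 10.15
eef_pos: [535.6, -149.3, 214.1]
eef_rot: [2.458, 1.955, 0.0]
force: [0.3, -0.2, -3.2]
finger_gap: 0.187
gripper_force: 45.0
```

>>> apply_moves(
  moves=[
    [[1,0,-0.005,0,0,0,0],[1,0,-0.01,0,0,0,0],[1,0,-0.01,0,0,0,0],[1,0,-0.01,0,0,0,0]],
  ],
)

```text
time_s: 10.55
eef_pos: [534.4, -149.0, 214.3]
eef_rot: [2.457, 1.954, 0.003]
force: [6.0, -2.1, -6.0]
finger_gap: 0.19
gripper_force: 45.0
```

```bash
python3 c.py '[[1,0,-0.015,0,0,0,0],[1,0,0.035,0,0,0,0],[1,0,-0.04,0,0,0,0],[1,0,-0.01,0,0,0,0]]'; python3 -c "
from plant import robot
s=robot.read_state();print(s['eef_pos'],s['force'],s['wrist_torque'])"
```

```text
cmd [ 533.523  -148.7702  214.033 ] yaw -13.004020159161309
[ 534.443202   -149.02710077  214.29473972] [ 5.98137911 -2.13750211 -5.96624703] [-0.38306597 -1.34967536 -0.01763859]
```

>>> apply_moves(
  moves=[
    [[1,0,0.012,0,0,0,0],[1,0,0.024,0,0,0,0],[1,-0.01,0.024,0,0,0,0],[1,-0.02,0.024,0,0,0,0],[1,-0.02,0.024,0,0,0,0],[1,-0.02,0.024,0,0,0,0]],
  ],
)

```text
time_s: 11.15
eef_pos: [537.1, -153.8, 214.0]
eef_rot: [-2.459, -1.955, 0.0]
force: [0.3, -0.0, -1.8]
finger_gap: 0.188
gripper_force: 45.0
```

```bash
python3 c.py '[[1,-0.02,0.024,0,0,0,0]]'
python3 - <<'E'
from h import *
s=robot.read_state();print(s['eef_pos'],s['force'],s['wrist_torque'])
im=robot.get_image("side")[:,:,::-1]
cv2.imwrite("pics/a3.png",cv2.resize(im[160:250,310:400],(720,720)[:0] or (600,600),interpolation=cv2.INTER_CUBIC))
E=s["eef_pos"];print(proj("side",[E-[0,0,38],E-[0,0,125]])," sleeve/foot")
E
```

```text
cmd [ 537.2999 -153.7477  214.033 ] yaw -13.004020159161309
[ 537.148 -153.809  214.005] [ 0.349 -0.03  -1.779] [-0.091  0.044  0.053]
[[353.796 182.095]
 [351.647 213.803]]  sleeve/foot
```

View pics/a3.png

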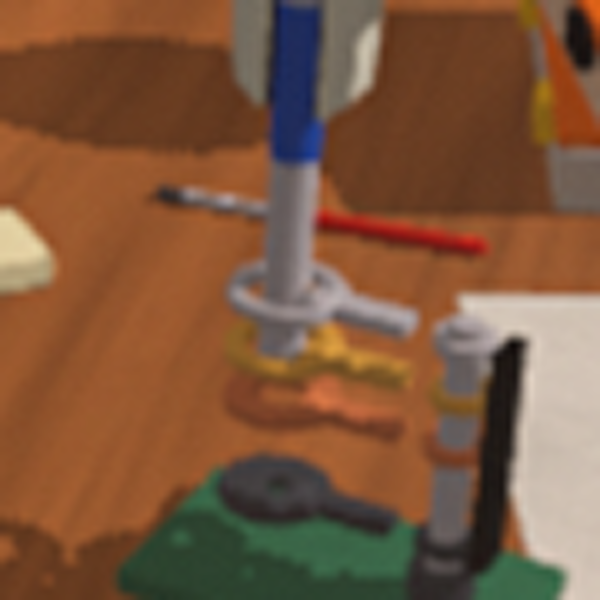

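>>> apply_moves(
  moves=[
    [[1,-0.01,0,0,0,0,0],[1,-0.015,0,0,0,0,0],[1,-0.02,0,0,0,0,0],[1,-0.02,0,0,0,0,0],[1,-0.02,0,0,0,0,0]],
  ],
)

```text
time_s: 11.7
eef_pos: [536.6, -156.9, 214.1]
eef_rot: [-2.458, -1.955, -0.002]
force: [1.6, 6.4, -2.3]
finger_gap: 0.188
gripper_force: 45.0
```

```bash
python3 c.py '[[1,-0.02,0,0,0,0,0]]'; python3 -c "
from plant import robot
s=robot.read_state();print(s['eef_pos'],s['force'],s['wrist_torque'])"
```

```text
cmd [ 536.3998 -157.6451  214.033 ] yaw -13.004020159161309
[ 536.55373462 -156.8910905   214.09811471] [ 1.63668979  6.39342371 -2.32085438] [ 1.53755384 -0.34929192  0.0583272 ]
```

```bash
python3 c.py '[]' 537.7 -152.4 214 -13 537.7 -152.4 204.5 -13
python3 - <<'E'
from h import *
im=cv2.imread("pics/side0.png");hsv=cv2.cvtColor(im,cv2.COLOR_BGR2HSV)
# hint: project ring outlines at candidate offsets and print bottom row near ring centre
ey=np.array([-.2215,-.975,0]);th=np.linspace(0,2*np.pi,200)
for nm,zt in(("steel",125),("brass",103),("copper",81)):
    for o in(-4,0,4):
        c=np.array([537.7,-152.4,zt-6])+ey*o
        q=proj("side",c+22.5*np.c_[np.cos(th),np.sin(th),0*th]); print(nm,o,"left",q[:,0].min(),"bottom",q[:,1].max(),"at",q[q[:,1].argmax(),0])
print(im[200:232,346:352:2].tolist())
E
```

```text
cmd [ 536.3998 -157.6451  214.033 ] yaw -13.004020159161309
row [ 0.027   0.0004  0.0002  0.     -0.     -0.    ]
row [ 0.027   0.0004  0.0477  0.     -0.     -0.    ]
steel -4 left 342.111248295306 bottom 208.5394285926059 at 352.2948756066688
steel 0 left 342.8365708865251 bottom 207.8473116335971 at 353.00548794002566
steel 4 left 343.5578279458749 bottom 207.15901628462697 at 353.71217646609745
brass -4 left 341.68773016770666 bottom 216.47482466106302 at 351.753974781418
brass 0 left 342.40677162014634 bottom 215.76841207878704 at 352.45843407794365
brass 4 left 343.1215939489445 bottom 215.06585815330163 at 353.1590452683472
copper -4 left 341.27307361168073 bottom 224.2410446531537 at 351.22459312512603
copper 0 left 341.98573675967833 bottom 223.52109954082832 at 351.9229987287255
copper 4 left 342.6944339843535 bottom 222.805045218013 at 352.61762978624915
[[[136, 141, 161], [167, 164, 176], [150, 148, 157]], [[171, 168, 178], [154, 153, 162], [108, 115, 137]], [[172, 171, 181], [107, 117, 144], [61, 91, 146]], [[157, 160, 176], [55, 88, 145], [41, 85, 157]], [[145, 149, 164
[... 607 characters left out ...]
121]], [[40, 67, 128], [38, 63, 115], [40, 72, 125]], [[39, 66, 126], [39, 63, 118], [48, 85, 150]], [[41, 68, 127], [42, 69, 127], [49, 90, 158]], [[41, 68, 128], [42, 69, 130], [43, 76, 140]], [[38, 64, 120], [38, 66, 125], [41, 68, 127]], [[36, 61, 114], [38, 62, 116], [40, 65, 123]], [[43, 77, 137], [36, 60, 111], [38, 61, 115]], [[48, 91, 157], [41, 77, 137], [41, 73, 131]], [[50, 93, 161], [47, 90, 157], [46, 89, 153]], [[48, 93, 160], [46, 90, 158], [47, 91, 157]], [[49, 93, 162], [50, 84, 142], [49, 82, 138]], [[53, 81, 131], [59, 71, 97], [59, 70, 95]], [[62, 66, 81], [65, 62, 66], [66, 63, 66]], [[65, 62, 65], [64, 62, 66], [66, 64, 67]], [[64, 63, 67], [66, 64, 69], [60, 59, 64]]]
```

>>> apply_moves(
  moves=[
    [[1,0.015,0,0,0,0,0],[1,0.027,0,0.01,0,0,0],[1,0.027,0,0.025,0,0,0],[1,0.027,0,0.035,0,0,0],[1,0.027,0,0.045,0,0,0],[1,0.027,0,0.045,0,0,0],[1,0.027,0,0.045,0,0,0]],
  ],
)

```text
time_s: 12.4
eef_pos: [537.5, -152.5, 205.0]
eef_rot: [-2.459, -1.955, 0.0]
force: [-1.4, -0.3, -1.9]
finger_gap: 0.188
gripper_force: 45.0
```

```bash
python3 c.py '[[1,0.027,0,0.045,0,0,0]]'; python3 -c "
from plant import robot
s=robot.read_state();print(s['eef_pos'],s['force'],s['wrist_torque'])"
```

```text
cmd [ 537.6149 -152.3836  205.033 ] yaw -13.004020159161309
[ 537.45631832 -152.45461223  205.00874983] [-1.38318852 -0.29584591 -1.92468185] [-0.0132677   0.37358433 -0.07156586]
```

>>> apply_moves(
  moves=[
    [[1,0,0,0.005,0,0,0],[1,0,0,0.005,0,0,0],[1,0,0,0.005,0,0,0]],
  ],
)

```text
time_s: 12.7
eef_pos: [537.5, -152.4, 204.2]
eef_rot: [2.459, 1.956, -0.0]
force: [-1.6, 0.8, -0.1]
finger_gap: 0.186
gripper_force: 45.0
```

```bash
python3 c.py '[[1,0,0,0.005,0,0,0]]'; python3 -c "
from plant import robot
s=robot.read_state();print(s['eef_pos'],s['force'],s['wrist_torque'])"
```

```text
cmd [ 537.6149 -152.3836  204.033 ] yaw -13.004020159161309
[ 537.53046563 -152.42264082  204.1556029 ] [-1.64929091  0.76395508 -0.07711598] [-0.02728688  0.53799146 -0.0297999 ]
```

>>> apply_moves(
  moves=[
    [[1,0,-0.005,0,0,0,0],[1,0,-0.005,0,0,0,0],[1,0,-0.005,0,0,0,0]],
  ],
)

```text
time_s: 13.0
eef_pos: [536.7, -152.2, 204.0]
eef_rot: [2.459, 1.956, 0.0]
force: [-1.0, 1.1, -1.3]
finger_gap: 0.185
gripper_force: 45.0
```

```bash
python3 c.py '[[1,0,-0.005,0,0,0,0]]'; python3 -c "
from plant import robot
s=robot.read_state();print(s['eef_pos'],s['force'],s['wrist_torque'])"
```

```text
cmd [ 536.6405 -152.1586  204.033 ] yaw -13.004020159161309
[ 536.65807584 -152.16150952  204.02142092] [-0.97676064  1.05556924 -1.293967  ] [-0.03863206  0.18060349  0.01465735]
```

>>> apply_moves(
  moves=[
    [[1,0.003,0,0.003,0,0,0],[1,0.006,0,0.003,0,0,0],[1,0.006,0,0.003,0,0,0]],
  ],
)

```text
time_s: 13.3
eef_pos: [536.9, -151.1, 203.5]
eef_rot: [2.458, 1.956, -0.0]
force: [-1.8, -0.8, -0.8]
finger_gap: 0.185
gripper_force: 45.0
```

```bash
python3 c.py '[[1,0.006,0,0.003,0,0,0]]'; python3 -c "
from plant import robot
s=robot.read_state();print(s['eef_pos'],s['force'],s['wrist_torque'])"
```

```text
cmd [ 536.9106 -150.9894  203.433 ] yaw -13.004020159161309
[ 536.85732094 -151.09091032  203.45278816] [-1.80608003 -0.77089456 -0.81614837] [-0.42851402  0.41791398 -0.04457956]
```

>>> apply_moves(
  moves=[
    [[1,0.003,0,0,0,0,0],[1,0.006,0,0,0,0,0],[1,0.006,0,0,0,0,0]],
  ],
)

```text
time_s: 13.6
eef_pos: [537.1, -150.0, 203.4]
eef_rot: [2.459, 1.956, -0.001]
force: [-2.0, -2.2, -1.1]
finger_gap: 0.187
gripper_force: 45.0
```

```bash
python3 c.py '[[1,0.006,0,0,0,0,0]]'; python3 -c "
from plant import robot
s=robot.read_state();print(s['eef_pos'],s['force'],s['wrist_torque'])"
```

```text
cmd [ 537.1806 -149.8202  203.433 ] yaw -13.004020159161309
[ 537.08363046 -149.98646596  203.4380275 ] [-1.96827808 -2.24506173 -1.07236982] [-0.86623675  0.6711743  -0.00497347]
```

>>> apply_moves(
  moves=[
    [[1,-0.006,0,0,0,0,0],[1,-0.012,0,0,0,0,0],[1,-0.013,-0.001,0,0,0,0],[1,-0.013,-0.001,0,0,0,0],[1,-0.013,-0.001,0,0,0,0]],
  ],
)

```text
time_s: 14.1
eef_pos: [536.3, -152.2, 203.2]
eef_rot: [-2.458, -1.955, 0.0]
force: [-0.6, 0.9, -2.7]
finger_gap: 0.185
gripper_force: 45.0
```

```bash
python3 c.py '[[1,-0.013,-0.001,0,0,0,0]]'; python3 -c "
from plant import robot
s=robot.read_state();print(s['eef_pos'],s['force'],s['wrist_torque'])"
```

```text
cmd [ 536.4007 -152.3085  203.433 ] yaw -13.004020159161309
[ 536.2932964  -152.19332254  203.24415834] [-0.5703473   0.91482359 -2.69639458] [ 0.11661336  0.37531424 -0.02649221]
```

>>> apply_moves(
  moves=[
    [[1,0,0,0.004,0,0,0],[1,0,0,0.007,0,0,0],[1,0,0,0.007,0,0,0]],
  ],
)

```text
time_s: 14.4
eef_pos: [536.3, -152.2, 201.9]
eef_rot: [-2.458, -1.955, 0.0]
force: [-1.0, 1.2, -2.1]
finger_gap: 0.189
gripper_force: 45.0
```

```bash
python3 c.py '[[1,0,0,0.007,0,0,0]]'; python3 -c "
from plant import robot
s=robot.read_state();print(s['eef_pos'],s['force'],s['wrist_torque'])"
```

```text
cmd [ 536.4007 -152.3085  202.033 ] yaw -13.004020159161309
[ 536.26893136 -152.24054789  201.88794166] [-1.04533526  1.18005724 -2.06901143] [0.32394464 0.49931126 0.01536651]
```

>>> apply_moves(
  moves=[
    [[1,0.002,-0.004,0,0,0,0],[1,0.002,-0.004,0.01,0,0,0],[1,0.002,-0.004,0.02,0,0,0],[1,0.002,-0.004,0.03,0,0,0],[1,0.002,-0.004,0.03,0,0,0]],
  ],
)

```text
time_s: 14.9
eef_pos: [535.6, -151.8, 195.7]
eef_rot: [-2.459, -1.955, 0.0]
force: [-0.4, -0.2, -2.9]
finger_gap: 0.187
gripper_force: 45.0
```

```bash
python3 c.py '[[1,0.002,-0.004,0.03,0,0,0]]'; python3 -c "
from plant import robot
s=robot.read_state();print(s['eef_pos'],s['force'],s['wrist_torque'])"
```

```text
cmd [ 535.7112 -151.7387  196.033 ] yaw -13.004020159161309
[ 535.60465629 -151.75139345  195.67408038] [-0.38473353 -0.21640326 -2.90802924] [-0.1103267   0.05812633  0.01885631]
```

Run:
```python
from h import *
for z in(39,45,50,55,60,65,125): print(z,proj("side",[535.7,-151.7,z]))
```

```text
39 [[350.865 231.372]]
45 [[351.002 229.365]]
50 [[351.117 227.684]]
55 [[351.233 225.995]]
60 [[351.349 224.298]]
65 [[351.465 222.593]]
125 [[352.908 201.484]]
```

>>> apply_moves(
  moves=[
    [[1,0,0,0.02,0,0,0],[1,0,0,0.04,0,0,0],[1,0,0,0.06,0,0,0],[1,0,0,0.08,0,0,0],[1,0,0,0.1,0,0,0],[1,0,0,0.1,0,0,0],[1,0,0,0.1,0,0,0]],
  ],
)

```text
time_s: 15.6
eef_pos: [535.7, -151.8, 176.0]
eef_rot: [-2.459, -1.955, 0.0]
force: [0.4, 0.2, -3.2]
finger_gap: 0.184
gripper_force: 45.0
```

```bash
python3 c.py '[[1,0,0,0.1,0,0,0]]'; python3 -c "
from plant import robot
s=robot.read_state();print(s['eef_pos'],s['force'],s['wrist_torque'])"
```

```text
cmd [ 535.7112 -151.7387  176.033 ] yaw -13.004020159161309
[ 535.71174861 -151.77073993  176.00693491] [ 0.35955674  0.19139693 -3.171909  ] [-0.09559507  0.05866806  0.02553302]
```

>>> apply_moves(
  moves=[
    [[1,0,0,0.005,0,0,0],[1,0,0,0.01,0,0,0],[1,0,0,0.01,0,0,0],[1,0,0,0.01,0,0,0]],
  ],
)

```text
time_s: 16.0
eef_pos: [535.7, -151.7, 174.1]
eef_rot: [2.459, 1.956, 0.0]
force: [0.5, 0.5, -2.5]
finger_gap: 0.19
gripper_force: 45.0
```

>>> apply_moves(
  moves=[
    [[1,0,0,0.005,0,0,0],[1,0,0,0.01,0,0,0],[1,0,0,0.01,0,0,0],[1,0,0,0.01,0,0,0]],
  ],
)

```text
time_s: 16.4
eef_pos: [535.7, -151.8, 172.0]
eef_rot: [2.459, 1.956, 0.0]
force: [-0.3, -0.5, -2.4]
finger_gap: 0.186
gripper_force: 45.0
```

```bash
python3 c.py '[[1,0,0,0.01,0,0,0],[1,0,0,0.01,0,0,0]]'; python3 -c "
from plant import robot
s=robot.read_state();print(s['eef_pos'],s['force'],s['wrist_torque'])"
```

```text
cmd [ 535.7112 -151.7387  172.033 ] yaw -13.004020159161309
[ 535.68400732 -151.77237256  172.03987839] [-0.29663769 -0.54155142 -2.39213065] [-0.07141883  0.10450049  0.03761973]
```

>>> apply_moves(
  moves=[
    [[1,0,0,0.005,0,0,0],[1,0,0,0.008,0,0,0],[1,0,0,0.008,0,0,0],[1,0,0,0.008,0,0,0]],
  ],
)

```text
time_s: 16.8
eef_pos: [535.7, -151.7, 170.4]
eef_rot: [-2.459, -1.956, 0.0]
force: [-0.7, 0.1, -2.8]
finger_gap: 0.189
gripper_force: 45.0
```

>>> apply_moves(
  moves=[
    [[1,0,0,0.005,0,0,0],[1,0,0,0.008,0,0,0],[1,0,0,0.008,0,0,0],[1,0,0,0.008,0,0,0]],
  ],
)

```text
time_s: 17.2
eef_pos: [535.7, -151.7, 168.8]
eef_rot: [-2.459, -1.955, 0.0]
force: [-0.1, -0.7, -3.1]
finger_gap: 0.185
gripper_force: 45.0
```

```bash
python3 c.py '[[1,0,0,0.008,0,0,0],[1,0,0,0.008,0,0,0]]'; python3 -c "
from plant import robot
s=robot.read_state();print(s['eef_pos'],s['force'],s['wrist_torque'])"
```

```text
cmd [ 535.7112 -151.7387  168.833 ] yaw -13.004020159161309
[ 535.67916131 -151.74658144  168.81006792] [-0.06135822 -0.66499492 -3.0888154 ] [-0.11717558  0.06743082  0.01098277]
```

>>> apply_moves(
  moves=[
    [[1,0,0,0.005,0,0,0],[1,0,0,0.008,0,0,0],[1,0,0,0.008,0,0,0],[1,0,0,0.008,0,0,0]],
  ],
)

```text
time_s: 17.6
eef_pos: [535.6, -151.7, 167.2]
eef_rot: [-2.459, -1.955, 0.0]
force: [0.4, 0.3, -2.8]
finger_gap: 0.182
gripper_force: 45.0
```

>>> apply_moves(
  moves=[
    [[1,0,0,0.005,0,0,0],[1,0,0,0.008,0,0,0],[1,0,0,0.008,0,0,0],[1,0,0,0.008,0,0,0]],
  ],
)

```text
time_s: 18.0
eef_pos: [535.7, -151.8, 165.6]
eef_rot: [-2.459, -1.956, 0.0]
force: [0.3, 0.7, -3.2]
finger_gap: 0.185
gripper_force: 45.0
```

```bash
python3 c.py '[[1,0,0,0.008,0,0,0],[1,0,0,0.008,0,0,0]]'; python3 -c "
from plant import robot
s=robot.read_state();print(s['eef_pos'],s['force'],s['wrist_torque'])"
```

```text
cmd [ 535.7112 -151.7387  165.633 ] yaw -13.004020159161309
[ 535.65500817 -151.75204007  165.59394108] [ 0.27953472  0.74236107 -3.16112287] [-0.08409815  0.11044136 -0.00122143]
```

>>> apply_moves(
  moves=[
    [[1,0,0,0.005,0,0,0],[1,0,0,0.008,0,0,0],[1,0,0,0.008,0,0,0],[1,0,0,0.008,0,0,0]],
  ],
)

```text
time_s: 18.4
eef_pos: [535.8, -151.8, 164.3]
eef_rot: [2.458, 1.955, 0.0]
force: [-1.3, -0.7, 0.8]
finger_gap: 0.186
gripper_force: 45.0
```

```bash
python3 c.py '[[1,0,0,0.008,0,0,0]]'
python3 - <<'E'
from h import *
s=robot.read_state();print(s['eef_pos'],s['force'],s['wrist_torque'])
im=robot.get_image("side")[:,:,::-1]
cv2.imwrite("pics/a4.png",cv2.resize(im[165:255,310:400],(600,600),interpolation=cv2.INTER_CUBIC))
E=s["eef_pos"];print(proj("side",[E-[0,0,38],E-[0,0,125]])," sleeve/foot")
E
```

```text
cmd [ 535.7112 -151.7387  164.033 ] yaw -13.004020159161309
[ 535.784 -151.753  164.257] [-1.302 -0.681  0.791] [ 0.041  0.253 -0.014]
[[352.91  201.013]
 [350.843 231.271]]  sleeve/foot
```

View pics/a4.png

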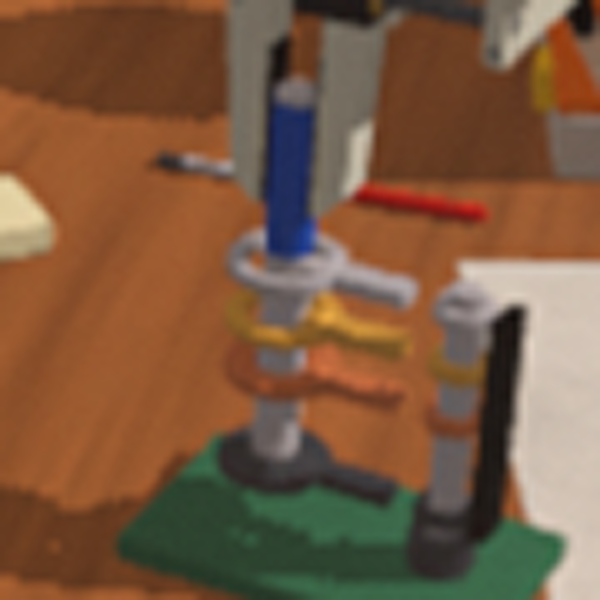

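>>> apply_moves(
  moves=[
    [[1,0,0,0.004,0,0,0],[1,0,0,0.008,0,0,0],[1,0,0,0.011,0,0,0],[1,0,0,0.011,0,0,0],[1,0,0,0.011,0,0,0]],
  ],
)

```text
time_s: 18.95
eef_pos: [535.9, -151.8, 162.3]
eef_rot: [2.458, 1.955, 0.001]
force: [-1.4, 0.9, 6.7]
finger_gap: 0.186
gripper_force: 45.0
```

```bash
python3 c.py '[[1,0,0,0.011,0,0,0]]'; python3 -c "
from plant import robot
s=robot.read_state();print(s['eef_pos'],s['force'],s['wrist_torque'])"
```

```text
cmd [ 535.7112 -151.7387  161.833 ] yaw -13.004020159161309
[ 535.88576065 -151.81600517  162.29334356] [-1.41914073  0.93282345  6.72178589] [0.15088973 0.66190912 0.01149776]
```

>>> apply_moves(
  moves=[
    [[1,0,0,0.003,0,0,0],[1,0,0,0.006,0,0,0],[1,0,0,0.006,0,0,0],[1,0,0,0.006,0,0,0],[1,0,0,0.006,0,0,0],[1,0,0,0.006,0,0,0],[1,0,0,0.006,0,0,0]],
  ],
)

```text
time_s: 19.65
eef_pos: [535.9, -151.9, 161.4]
eef_rot: [2.458, 1.955, 0.001]
force: [-2.1, 1.4, 9.1]
finger_gap: 0.187
gripper_force: 45.0
```

```bash
python3 c.py '[[1,0,0,0.006,0,0,0]]'; python3 -c "
from plant import robot
s=robot.read_state();print(s['eef_pos'],s['force'],s['wrist_torque'])"
```

```text
cmd [ 535.7112 -151.7387  160.633 ] yaw -13.004020159161309
[ 535.9288048  -151.85994522  161.36230008] [-2.12808417  1.41203261  9.08217858] [ 0.23091     0.77775346 -0.04769333]
```

>>> apply_moves(
  moves=[
    [[1,0,0,0,0,0,0],[1,0,0,-0.006,0,0,0],[1,0,0,-0.012,0,0,0],[1,0,0,-0.018,0,0,0],[1,0,0,-0.019,0,0,0],[1,0,0,-0.019,0,0,0],[1,0,0,-0.019,0,0,0]],
  ],
)

```text
time_s: 20.35
eef_pos: [535.7, -151.8, 164.3]
eef_rot: [2.459, 1.955, 0.0]
force: [0.0, -0.5, 1.4]
finger_gap: 0.185
gripper_force: 45.0
```

```bash
python3 c.py '[[1,0,0,-0.019,0,0,0]]'; python3 -c "
from plant import robot
s=robot.read_state();print(s['eef_pos'],s['force'],s['wrist_torque'])"
```

```text
cmd [ 535.7112 -151.7387  164.433 ] yaw -13.004020159161309
[ 535.72651376 -151.79464123  164.31871639] [ 0.01214587 -0.49748557  1.37497938] [-0.04406856  0.10435131  0.01687829]
```

>>> apply_moves(
  moves=[
    [[1,0,0,0,0,0,0],[1,0,0,0,0,0,0],[0.5,0,0,0,0,0,0],[0.4,0,0,0,0,0,0],[0,0,0,0,0,0,0],[-0.3,0,0,0,0,0,0],[-0.6,0,0,0,0,0,0],[-0.6,0,0,0,0,0,0]],
  ],
  force=5,
)

```text
time_s: 21.15
eef_pos: [535.7, -151.7, 164.4]
eef_rot: [-2.459, -1.956, 0.0]
force: [-0.7, -0.2, -0.1]
finger_gap: 0.595
gripper_force: 0.0
```

>>> apply_moves(
  moves=[
    [[-0.6,0,0,0,0,0,0],[-0.6,0,0,-0.02,0,0,0],[-0.6,0,0,-0.1,0,0,0],[-0.6,0,0,-0.25,0,0,0],[-0.6,0,0,-0.45,0,0,0],[-0.6,0,0,-0.6,0,0,0],[-0.6,0,0,-0.6,0,0,0]],
  ],
)

```text
time_s: 21.85
eef_pos: [537.1, -152.2, 289.0]
eef_rot: [2.454, 1.952, 0.006]
force: [-0.4, 0.1, -0.4]
finger_gap: 0.803
gripper_force: 0.0
```

Run:
```python
from h import *
s=robot.read_state();print(s['time_s'],s['eef_pos'],s['force'],s['finger_gap'])
im=robot.get_image("side")[:,:,::-1]
cv2.imwrite("pics/a5.png",cv2.resize(im[140:380,180:440],(650,600),interpolation=cv2.INTER_CUBIC))
```

```text
21.85 [ 537.084 -152.23   288.968] [-0.419  0.15  -0.401] 0.8025330239990787
```

View pics/a5.png

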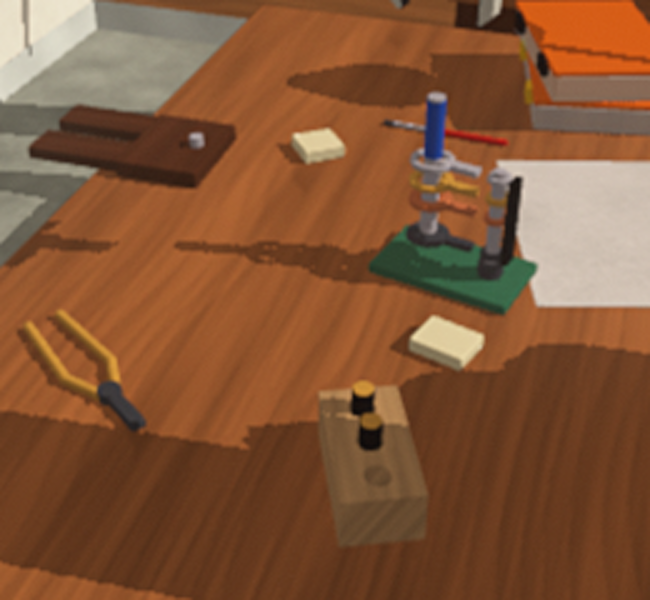

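The picture shows the punch standing upright in all the rings (top at about (435,97), foot on the dark ring at about (428,235)). The block, the short punches and the other pieces are where they were, and the gripper is clear.

```bash
python3 -c "
from plant import robot
print(robot.sign_off())"
```

```text
the job is handed in; nothing more can be done
None
```

The punch was passed through the rings to the dark one and pressed to about a 3.9 mm dip (judged from arm height and force) for about half a second; it was then released and left standing upright on the dark ring, and the job is handed in.

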